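# Peel the top tray off the stuck stack and present it over the terminal board

## Task

Swing the toggle clamp all the way back so that it stays open, then peel the top tray off the sticky stack: raise its eared corner well up first while the opposite corner stays down under its hook, draw the tray out towards the ear, and leave the rest of the stack sitting flat in its nest. Finish holding that tray level and still in the gripper, centred about 10 cm above the cream terminal board with the long sides of tray and board parallel; do not let go of it, and leave the other things on the bench alone.

Things in the scene. Friction and masses are not known exactly. Their poses are not given: they have to be found in the camera images.
- nest: Grey fixed nest plate 170 x 190 x 8 mm (x, y, z) on the bench that carries the stack and, on a 52 mm tongue at its -y side, the toggle clamp. Origin: centre of the plate's underside, at bench height. x is across the stack's short side, y along its long side, z up. Its four steel stops rise 12 mm above the plate and stand 3 mm clear of the stack.
- clamp (a joint): Toggle clamp angle, rad: 0 = closed with its rubber foot down in the tray, grows as it opens; stop at 1.75 (arm upright, handle level, pointing to the nest's -y). Its weighted handle works over centre: up to 0.3 rad it falls shut, from 0.6 on it falls fully open and stays. About 1 N at the handle opens it. Its axis is parallel to the nest's x.
- clamp_pivot (a point): Axis of the clamp, in nest frame at (0, -118, 64) mm.
- clamp_handle (a point): Point in the clamp's black handle, 103 mm from the pivot. The handle is a round bar 20 mm thick with a 28 mm steel ball at its end, 116 mm from the pivot. Closed, it leans 17 degrees towards the stack, this point at (0, -92, 164) mm in the nest frame; push it from the stack's side towards the nest's -y, over and down. The clamp arm is a 14 mm wide bar over the stack, its top 69 mm above the bench.
- stack: Rest of the stack (loose, 0.9 kg): nested aluminium trays 120 x 150 mm, rim 34 mm above its origin, the centre of its underside. Axes like the nest's. A cavity 102 x 132 x 12 mm takes the top tray's pan. At the (+x, -y) corner a dark steel hook reaches 13 mm in diagonally over the top tray's rim, 4 mm above it: a tray lifted level catches there and takes the stack along.
- tray: Top tray, loose, aluminium, 0.18 kg. Pan 96 x 126 mm, flat rim 120 x 150 mm, 3 mm thick, its top 12 mm above the origin, which is the centre of the pan's underside. The pan sits 9 mm deep in the stack, where sprung nibs on its two short walls hold it with some 4 to 7 N in all until it is 6 mm up. x short side, y long side, z up. Grip it by the ear.
- tray_ear (a point): Centre of the top edge of the tray's ear: a plate standing on the rim at the tray's (-x, +y) corner, 9 mm thick along the tray's diagonal direction (-1, +1), 24 mm wide across it, rising 30 mm above the rim. At (-50, 65, 42) mm in the tray frame. Pinch it across its 9 mm, one finger towards the tray's middle, one outside.
- tray_far (a point): The opposite corner of the tray, (+x, -y), that lies under the hook: tip of the rim's underside, at (60, -75, 9) mm in the tray frame. The tray is freed by tilting it about this corner (up to about 0.2 rad, ear side up) and then drawing it 20 mm or more in the direction (-1, +1) of the stack's axes.
- board: Cream terminal board, fixed, 115 x 155 mm (long side y), with rows of brass studs, top 36 mm above its origin, the centre of its underside. Where the tray is to be presented.
- board_top (a point): Centre of the terminal board's top.
- thumbwheel: Knurled steel thumbwheel, 44 mm across, with a narrower hub, 20 mm high, loose bystander. Origin at its underside.
- bushing: Bronze bushing, 36 mm across, 26 mm high, loose bystander. Origin at its underside.
- lens: Glass lens, 58 mm across, 18 mm high, loose bystander. Origin at its underside.
- driver: Screwdriver, 180 mm long, loose bystander lying at the far side. Origin at mid-length.
- spanner: Wrench, 160 mm, loose bystander lying on the left.
- jar: Jar, 56 mm across, 70 mm high, loose bystander.
- relay: Plug-in relay, 45 x 60 x 45 mm, loose bystander.
Mind the look-alikes: they are no part of the job. Leave any blue or green look-alike of the tray alone. There is more than one size of the board; the one meant has the size given above.

How it is judged:
By the outcome, as a careful person would: the job done as asked, in the order asked, and still so for the second after the job is handed in, while the arm keeps its last pose, push and grip.
It also fails if it takes over 51 s, if anything falls off the work surface, if the arm or the gripper's body presses on something with over 40 N, if the wrist force passes 120 N, or if a joint passes its speed limit or range.

## Robot

A 6-joint arm with a two-finger parallel gripper is mounted at the origin on the work surface. World frame = base frame: x ahead of the robot, y to its left, z up, the work surface at z = 0. Lengths are in mm, angles in rad, forces in N, time in s.
With the tool pointing down it reaches from about 400 to 925 mm from the base axis. Payload 12.5 kg.
Tool frame: the origin (TCP) lies at the very end of the fingers, on their centre line; the grasp point (between the pads) lies 19 mm behind it; z points along the fingers, y is the direction in which the jaws open and shut (so a half turn about z gives the same grasp; the last joint's range is limited). The gripper opens to 95 mm and grips with 3 to 60 N. Pads are 20 mm wide; open, the fingers measure 119 mm over their backs; the gripper's body (75 mm by 180 mm) begins 59 mm behind the grasp point.
Start: joints at [-0.106, 0.491, 1.559, -0, 1.092, -0.106], TCP at [625.017, 0.021, 214.661] pointing down, gripper open.
Joint ranges: [-3.1, 3.1], [-0.84, 2.19], [0.05, 2.79], [-1.13, 4.28], [0.06, 2.93], [-2.69, 2.69]. Speed limits (rad/s): [2.22, 2.22, 2.79, 3.14, 3.14, 3.14].

## Interface

Orientations are given as [roll, pitch, yaw] about the fixed x, y, z axes, in that order (R = Rz(yaw) Ry(pitch) Rx(roll)).
In Python, from cell import env, read_camera, get_calibration gives the robot as it stands.
- The arm moves only by the tool arm_command, never from a script. Its argument "targets" is a list of rows, each a list of 3 entries, a list of its own where there are three numbers: the turn, a rotation vector about the tool's x, y, z in rad, then the shift along the tool's x, y, z in m, then the closure in counts, from 0 (fully open) to 255 (shut). In form: [[[rx, ry, rz], [tx, ty, tz], fingers], ...]. A call has 1 to 8 rows; each row is the pose to reach, as a shift and turn from the pose commanded when the call began, along the tool's axes at that moment; what a row does not reach only later rows make up. A row lasts 1/10 s, in which the tool goes at most 50 mm and 8.59 degrees, less where a joint would pass 70% of its speed; a pose out of reach is approached as far as the arm can. A call with a gripper value outside its range is refused whole. The fingers move at their own pace and stop on an object; the grip force is fixed at half the most. Time passes only in rows, so rows that repeat a pose let the fingers close. It gives the time, the measured TCP pose, the force and the opening at its end, in the units of the state.
- env.state(): the state, without advancing time (a new reading comes with each control period).
- read_camera(name): name is "scene" or "side" or "wrist"; returns (picture, depth): 480x640x3 uint8, blue, green, red; 480x640 float32, mm along the optical axis (not along the pixel's ray), 0 where there is no reading.
- get_calibration(name): a dict with "vfov" (degrees; the focal length in pixels is half the picture's height over the tangent of half this angle, whatever the lens; pixels are square), "cx", "cy" (the principal point, pixels), "k1" (the pictures are not rectified: a ray, as slopes to the right and down, at radius r is drawn at 1 + k1 r^2 times it, then the intrinsics apply), "world_from_camera" (4x4, takes a point from camera to world coordinates). Camera axes: x right, y down, z forward; pixel columns grow to the right and rows downward; lengths in mm; the calibration is good to about 2 mm. A picture is of the moment at which its call begins: read the wrist's pose just before it. get_calibration takes no time and is no camera call; for the wrist camera it gives the pose at the moment of the call.
- env.job_done(): hands the job in, once; it reports no verdict.
The state is a dict: "t": time; "joints": joint angles; "qvel": joint speeds; "tau": joint torques, N m; "eef_pos": TCP position; "tcp_rot": TCP orientation; "ft_force": force on the tool from outside, world axes, zero at the start; "moment": the same for the moment, N m; "opening": opening from 0.0 (shut) to 1.0 (fully open).
Only numpy, scipy, OpenCV 4.12 (cv2) and the standard library are available. Lean on these libraries where they do the work, as an engineer would, in place of code of your own. Each camera call takes 0.05 s, during which the arm holds its last target.

## Working session

There is one attempt and no reset: what is moved stays moved. The work goes in short steps, Python scripts to look and compute and a tool call to move; the robot and the scene stay as the last step left them, time stands still between calls to the robot, and variables do not carry over. Pictures are saved under pics/ and viewed, and the job is handed in when it is done.

Besides the shell and the picture viewer there is one more tool, called as name(argument=value, ...) on one line, values as JSON. arm_command: Moves the arm, as the interface text tells. Its arguments: {"type":"object","properties":{"targets":{"type":"array"}},"required":["targets"]}

```bash
mkdir -p pics; ls
cat > h.py <<'E'
import numpy as np, cv2
from cell import env, read_camera, get_calibration
def grab(n,save=None):
    c=get_calibration(n); p,d=read_camera(n)
    if save: cv2.imwrite('pics/'+save,p); np.savez('pics/'+save+'.npz',p=p,d=d,T=np.array(c['world_from_camera']),cal=np.array([c['vfov'],c['cx'],c['cy'],c['k1']]))
    return c,p,d
def load(s):
    z=np.load('pics/'+s+'.npz'); v,cx,cy,k=z['cal']
    return dict(vfov=v,cx=cx,cy=cy,k1=k,world_from_camera=z['T']),z['p'],z['d']
def K(c):
    f=240/np.tan(np.radians(c['vfov']/2)); return np.array([[f,0,c['cx']],[0,f,c['cy']],[0,0,1.]]),np.array([c['k1'],0,0,0,0.])
def rays(c,uv):
    k,d=K(c); n=cv2.undistortPoints(np.array(uv,float).reshape(-1,1,2),k,d).reshape(-1,2)
    return np.c_[n,np.ones(len(n))]
def px2w(c,uv,depth):
    r=rays(c,uv)*np.array(depth).reshape(-1,1); T=np.array(c['world_from_camera'])
    return r@T[:3,:3].T+T[:3,3]
def px2z(c,uv,z):
    T=np.array(c['world_from_camera']); r=rays(c,uv)@T[:3,:3].T; s=(z-T[2,3])/r[:,2]
    return r*s[:,None]+T[:3,3]
def w2px(c,P):
    T=np.linalg.inv(np.array(c['world_from_camera'])); k,d=K(c)
    return cv2.projectPoints(np.array(P,float).reshape(-1,3),cv2.Rodrigues(T[:3,:3])[0],T[:3,3],k,d)[0].reshape(-1,2)
def cloud(c,d):
    v,u=np.mgrid[0:480,0:640]; return px2w(c,np.c_[u.ravel(),v.ravel()],d.ravel()).reshape(480,640,3)
E
python3 - <<'E'
from h import *
print(env.state())
for n in('scene','side','wrist'):
    c,p,d=grab(n,n+'0.png'); print(n,c)
E
```

```text
pics
{'t': 0.0, 'joints': array([-1.05605523e-01,  4.91555509e-01,  1.55945685e+00,  5.09895274e-06,
        1.09167995e+00, -1.05617319e-01]), 'qvel': array([-0.00023111,  0.00095626,  0.00015199,  0.00117968,  0.0005463 ,
        0.00183707]), 'tau': array([-9.52334158e-04, -6.12640929e+01, -2.58175153e+01,  6.92750537e-02,
        4.83079045e-02, -1.38641695e-05]), 'eef_pos': array([6.24757756e+02, 4.61863233e-02, 2.14061712e+02]), 'tcp_rot': array([-3.14049961e+00, -1.20423489e-04,  1.57080570e+00]), 'ft_force': array([-0.0297593 ,  0.24579262, -0.25682875]), 'moment': array([-0.02332699,  0.02796778, -0.01015398]), 'opening': 0.9964340519710957}
scene {'vfov': 43.194399701321814, 'cx': 323.7789133616558, 'cy': 235.31188171168662, 'k1': 0.01793473942792199, 'world_from_camera': array([[ 1.15716209e-01,  6.63582015e-01, -7.39099904e-01,
         1.56628856e+03],
       [ 9.93268636e-01, -7.34002285e-02,  8.96092787e-02,
        -6.99989777e+01],
       [ 5.21300392e-03, -7.44494000e-01, -6.67608800e-01,
         1.07927725e+03],
       [ 0.00000000e+00,  0.00000000e+00,  0.0000000
[... 283 characters left out ...]
70841e-01,  7.82687603e-01,
        -1.14430237e+03],
       [-2.10750731e-02, -7.92115097e-01, -6.10007799e-01,
         1.08138052e+03],
       [ 0.00000000e+00,  0.00000000e+00,  0.00000000e+00,
         1.00000000e+00]])}
wrist {'vfov': 67.8175741931206, 'cx': 315.4733620438266, 'cy': 241.4161258775984, 'k1': 0.0011772531924021488, 'world_from_camera': array([[ 9.99998080e-01,  1.13420871e-03, -1.59786856e-03,
         6.25125026e+02],
       [ 7.21876427e-04, -9.71336781e-01, -2.37706410e-01,
         6.64486151e+01],
       [-1.82167718e-03,  2.37704800e-01, -9.71335735e-01,
         3.84373997e+02],
       [ 0.00000000e+00,  0.00000000e+00,  0.00000000e+00,
         1.00000000e+00]])}
```

View pics/scene0.png

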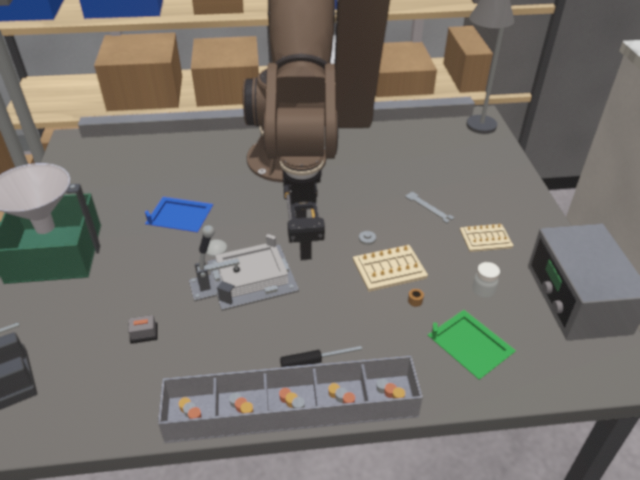

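View pics/side0.png

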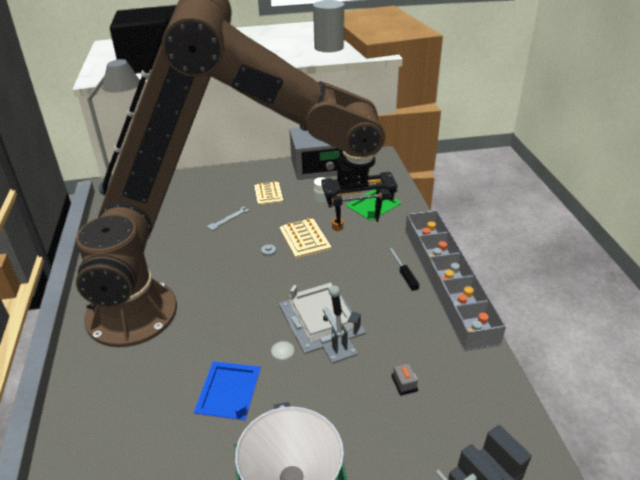

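View pics/wrist0.png

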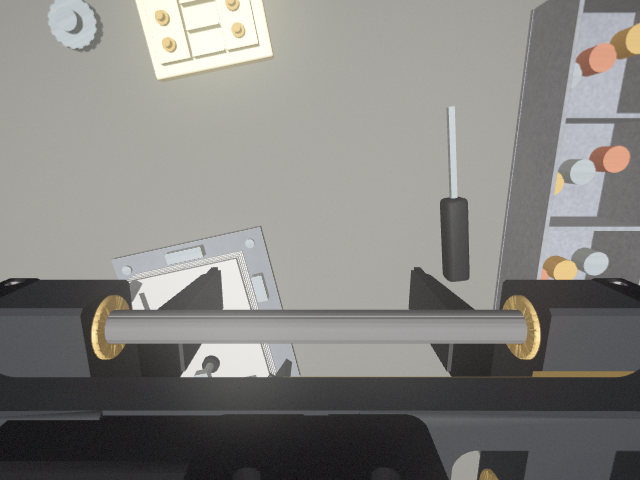

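Run:
```python
from h import *
c,p,d=load('scene0.png'); cv2.imwrite('pics/sc_c.png',cv2.resize(p[215:315,170:310],None,fx=5,fy=5,interpolation=cv2.INTER_CUBIC))
c,p,d=load('side0.png'); cv2.imwrite('pics/si_c.png',cv2.resize(p[265:375,260:380],None,fx=5,fy=5,interpolation=cv2.INTER_CUBIC))
c,p,d=load('scene0.png'); cv2.imwrite('pics/sc_b.png',cv2.resize(p[220:310,345:525],None,fx=4,fy=4,interpolation=cv2.INTER_CUBIC))
```

```text
(no output)
```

View pics/sc_c.png

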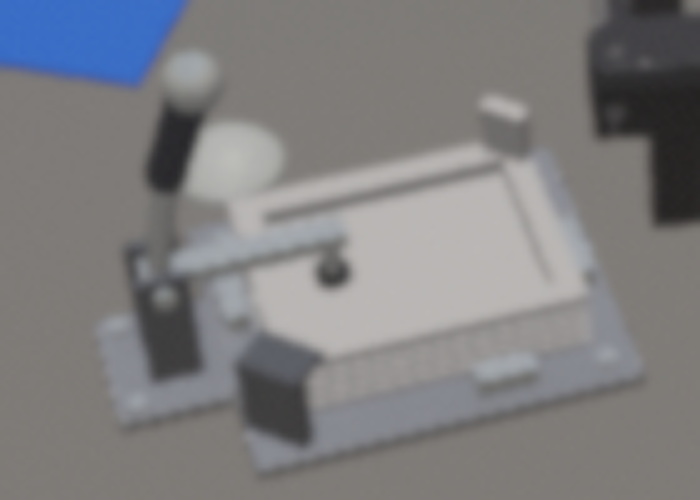

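View pics/si_c.png

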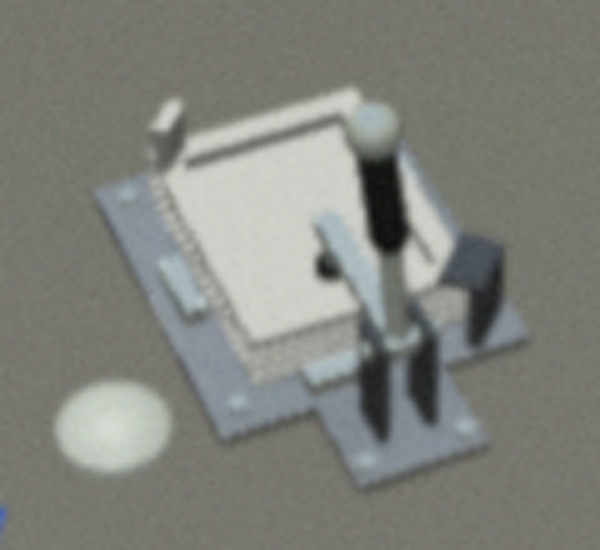

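View pics/sc_b.png

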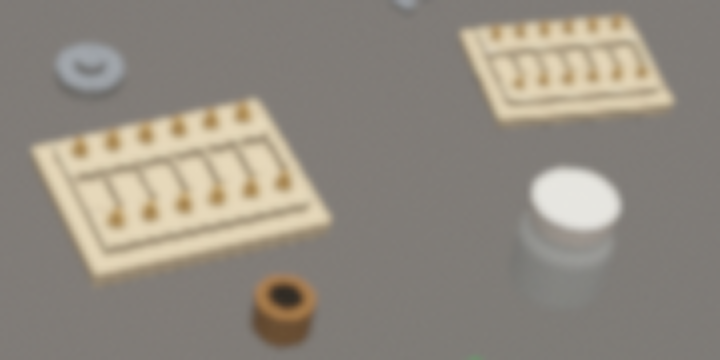

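```bash
cat > fit.py <<'E'
from h import *
from scipy.optimize import least_squares
def fit(obs,x0):
    # obs: list (cal, off, scale, [(P,(u,v))...])
    def res(x,full=False):
        R=np.array([[np.cos(x[2]),-np.sin(x[2]),0],[np.sin(x[2]),np.cos(x[2]),0],[0,0,1]])
        r=[]
        for c,off,s,L in obs:
            P=np.array([l[0] for l in L],float)@R.T+[x[0],x[1],x[3]]
            uv=(np.array([l[1] for l in L],float)+.5)/s-.5+off
            r.append(w2px(c,P)-uv)
        return np.vstack(r) if full else np.r_[np.vstack(r).ravel(),x[3]/5]
    s=least_squares(res,x0,loss='soft_l1'); return s.x,res(s.x,True)
if __name__=='__main__':
    cs=load('scene0.png')[0]; cd=load('side0.png')[0]
    L1=[((85,95,8),(645,377)),((85,-95,8),(256,462)),((-85,95,8),(548,150)),((-60,-75,45),(230,203)),((60,75,45),(588,292)),((-50,65,75),(503,103)),((0,-84,175),(190,78))]
    L2=[((-85,-95,8),(222,435)),((-85,95,8),(97,190)),((85,-95,8),(527,338)),((-60,-75,45),(250,345)),((-50,65,75),(172,105)),((60,75,45),(357,92)),((0,-84,175),(373,130))]
    for o in ([(cs,(170,215),5,L1),(cd,(260,265),5,L2)],[(cs,(170,215),5,L1)],[(cd,(260,265),5,L2)]):
        x,r=fit(o,[600,-200,0.2,0]); print('nest',x.round(3)); print(r.round(1).tolist())
    # board top z=36
    c,p,d=load('scene0.png')
    q=px2z(c,(np.array([(33,148),(258,98),(330,218),(98,270)])+.5)/4-.5+[345,220],36)
    print('board',q.round(1),q.mean(0)); print([np.linalg.norm(q[i]-q[i-1]) for i in range(4)])
    q=px2z(c,(np.array([(460,32),(628,15),(674,100),(502,118)])+.5)/4-.5+[345,220],36)
    print([np.linalg.norm(q[i]-q[i-1]) for i in range(4)])
    W=cloud(c,d); print(W[266,390],d[266,390],W[266,260],W[230,207])
E
python3 fit.py
```

```text
nest [ 5.02541e+02 -1.19509e+02 -5.63420e+01 -4.00000e-02]
[[-0.1, -0.9], [-0.4, 0.8], [0.6, -1.0], [-0.4, -1.5], [-0.1, 0.1], [0.5, 0.2], [2.1, -0.0], [-0.1, 0.7], [0.1, -0.3], [1.3, 0.1], [0.4, -0.0], [-0.1, 2.1], [0.2, -0.3], [-0.4, 0.2]]
nest [ 5.03414e+02 -1.20009e+02  8.18920e+01 -1.34000e-01]
[[-0.2, -0.7], [-0.5, 1.2], [0.2, -0.8], [-0.6, -1.1], [-0.2, 0.3], [0.2, 0.4], [1.9, 0.4]]
nest [ 5.02368e+02 -1.17877e+02  2.05000e-01 -7.87000e-01]
[[-0.3, 0.3], [0.0, -0.5], [1.0, -0.1], [0.2, -0.3], [-0.2, 1.9], [0.1, -0.5], [-0.6, -0.0]]
board [[497.9 132.6  36. ]
 [468.4 281.5  36. ]
 [577.7 301.1  36. ]
 [604.5 155.   36. ]] [537.11751894 217.56400493  36.        ]
[np.float64(108.91823216785185), np.float64(151.7618117768756), np.float64(111.03234885792364), np.float64(148.58901822061702)]
[np.float64(83.08347132421265), np.float64(114.95210088026136), np.float64(83.21308526135329), np.float64(113.32650184414805)]
[525.65926549 221.90828586  20.87648526] 1501.8843 [505.36837802 -97.453898    35.88223713] [ 535.48478892 -205.63291088  189.67618883]
```

Run:
```python
from h import *
c,p,d=load('scene0.png'); W=cloud(c,d)
print('bench',W[310:330:5,380:440:15,2].round(0))
print(W[250:284:4,360:424:4,2].round(0))
print('tray',W[255:285:5,240:290:5,2].round(0))
c,p,d=load('side0.png'); W=cloud(c,d)
print(W[222:252:4,284:328:4,2].round(0))
print('bench',W[255:265:5,340:370:10,2].round(0))
c,p,d=load('wrist0.png'); W=cloud(c,d)
print('wrist board',W[50:70:10,160:260:20,2].round(1), 'bench',W[120:180:20,300:400:30,2].round(1))
cv2.imwrite('pics/si_b.png',cv2.resize(load('side0.png')[1][205:265,265:345],None,fx=8,fy=8,interpolation=cv2.INTER_CUBIC))
```

```text
bench [[-0. -3. -1.  0.]
 [ 2. -1. -4. -2.]
 [-3. -2.  5. -4.]
 [-6. -4.  1. -0.]]
[[-2.000e+00 -4.000e+00  2.000e+00  2.000e+00  1.000e+00 -5.000e+00
   2.400e+01  3.700e+01  2.200e+01  3.100e+01  2.200e+01  2.500e+01
   2.100e+01 -3.000e+00  3.000e+00  0.000e+00]
 [-0.000e+00  3.400e+01  2.600e+01  3.600e+01  1.800e+01  2.300e+01
   2.600e+01  2.000e+01  2.200e+01  2.500e+01  2.300e+01  2.300e+01
   2.000e+01  2.100e+01 -1.000e+00  1.000e+00]
 [ 2.300e+01  3.100e+01  2.300e+01  2.500e+01  2.000e+01  2.600e+01
   2.500e+01  2.500e+01  2.200e+01  2.200e+01  1.200e+01  2.500e+01
   1.200e+01  1.500e+01  1.000e+01 -1.000e+00]
 [ 1.400e+01  2.100e+01  2.400e+01  2.000e+01  1.600e+01  2.200e+01
   1.400e+01  1.700e+01  1.300e+01  1.100e+01  7.000e+00  1.200e+01
   1.300e+01  1.300e+01  1.500e+01  2.000e+00]
 [ 1.500e+01  1.200e+01  1.100e+01  2.300e+01  1.500e+01  1.100e+01
   1.800e+01  1.300e+01  1.500e+01  1.400e+01  2.600e+01  2.600e+01
   3.600e+01  2.200e+01  3.000e+01  1.400e+01]
 [ 9.000e+00  1.800e+01  1.400e+01  9.000e+00  1.300e+01  2.200e+01
   2.600e+01  3.300e+01  2.600e+01
[... 1125 characters left out ...]
01
  4.200e+01 4.300e+01 3.800e+01]
 [3.400e+01 4.500e+01 4.400e+01 3.900e+01 4.800e+01 4.000e+01 1.079e+03
  2.900e+01 2.800e+01 1.800e+01]]
[[-3. -1. -2. 26. 27. 22. 22. 21.  3.  5.  2.]
 [22. 31. 23. 17. 22. 18. 25. 39. 13.  0. -1.]
 [11. 26. 30. 23. 26. 23. 25. 23. 40. 16.  5.]
 [17. 25. 29. 29. 13. 22. 23. 25. 28. 25. -1.]
 [ 3. 12. 25. 25. 26. 26. 25. 19. 25. 37. 15.]
 [-4. 16. 23. 23. 22. 17. 21. 23. 25. 28. 28.]
 [ 1.  0. 17. 25. 31. 24. 19. 26. 22. 18. 13.]
 [-1. -1. 15. 16. 20. 19. 15. 17. 16.  3.  9.]]
bench [[ 4.  4.  1.]
 [ 1. -1.  2.]]
wrist board [[23.5 24.3 14.8 23.5 14.8]
 [24.4 22.4 15.1 14.6 15. ]] bench [[ 0.6 -0.6 -0.6 -0.2]
 [-0.3  0.6  0.4  0.3]
 [-0.4 -0.3  1.2 -0.3]]
```

View pics/si_b.png

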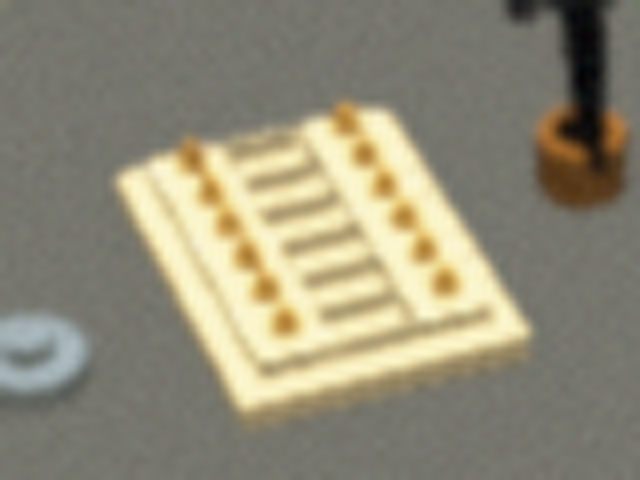

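Run:
```python
from fit import *
cs=load('scene0.png')[0]; cd=load('side0.png')[0]
B1=[((-57.5,-77.5,0),(33,148)),((-57.5,77.5,0),(258,98)),((57.5,77.5,0),(330,216)),((57.5,-77.5,0),(98,267))]
B2=[((-57.5,77.5,0),(118,180)),((57.5,77.5,0),(385,110)),((57.5,-77.5,0),(530,330)),((-57.5,-77.5,0),(243,405))]
for o in ([(cs,(345,220),4,B1),(cd,(265,205),8,B2)],[(cs,(345,220),4,B1)],[(cd,(265,205),8,B2)]):
    for l in o:
        l[3][:]=[((P[0],P[1],15 if P[2]==0 else P[2]),q) for P,q in l[3]]
    x,r=fit(o,[540,217,.2,0]); print('board',x.round(3)); print(r.round(1).tolist())
n=np.array([502.5,-119.5]);a=.206
R=np.array([[np.cos(a),-np.sin(a)],[np.sin(a),np.cos(a)]])
q=px2z(cs,[(345/5+170,235/5+215)],69)[0,:2]; print('arm end nest',(q-n)@R)
q=px2z(cd,[(325/5+260,215/5+265)],69)[0,:2]; print('arm end nest',(q-n)@R)
for P in [(0,-40),(0,-170),(-50,65)]: print(P,(R@np.array(P)+n).round(1))
```

```text
board [ 5.11987e+02  2.24794e+02  1.92000e-01 -2.15200e+00]
[[0.0, -1.1], [-0.0, -0.9], [0.8, -0.2], [-0.1, 0.8], [-0.2, -0.3], [0.4, 0.2], [0.3, 0.6], [0.2, 0.4]]
board [ 5.13615e+02  2.24093e+02  1.91000e-01 -1.62100e+00]
[[-0.1, -0.8], [-0.1, -0.6], [0.7, 0.2], [-0.3, 1.1]]
board [ 5.11358e+02  2.24251e+02  1.95000e-01 -6.02000e-01]
[[-0.4, -0.6], [0.1, -0.0], [0.2, 0.3], [0.1, 0.2]]
arm end nest [ 11.81066193 -29.13336713]
arm end nest [ -1.20392017 -29.86055561]
(0, -40) [ 510.7 -158.7]
(0, -170) [ 537.3 -285.9]
(-50, 65) [440.3 -66.1]
```

arm_command(targets=[[[0,0,-0.1],[-0.03,-0.02,0],255],[[0,0,-0.2],[-0.07,-0.048,0],255],[[0,0,-0.206],[-0.11,-0.076,0],255],[[0,0,-0.206],[-0.145,-0.1,0],255],[[0,0,-0.206],[-0.164,-0.113,0],255],[[0,0,-0.206],[-0.164,-0.113,0],255],[[0,0,-0.206],[-0.164,-0.113,0.03],255],[[0,0,-0.206],[-0.164,-0.113,0.053],255]])

```text
t: 0.95
eef_pos: [512.4, -163.5, 160.9]
tcp_rot: [3.141, 0.0, 1.777]
ft_force: [0.3, -0.3, -0.5]
opening: 0.384
```

Run:
```python
from h import *
s=env.state(); print(s['t'],s['eef_pos'],s['tcp_rot'],s['ft_force'],s['opening'],s['joints'])
grab('scene','s1.png'); grab('side','d1.png')
a=load('s1.png')[1][190:310,160:320]; b=load('d1.png')[1][240:360,250:410]
cv2.imwrite('pics/c1.png',cv2.resize(np.hstack([a,b]),None,fx=2.5,fy=2.5,interpolation=cv2.INTER_CUBIC))
```

```text
0.95 [ 512.37280556 -163.49270087  160.92717715] [3.14077458e+00 3.43702527e-04 1.77662738e+00] [ 0.25074339 -0.34415695 -0.45078677] 0.3842328553515204 [-4.31823301e-01  4.32364553e-01  1.83484425e+00  2.75039612e-04
  8.73521948e-01 -6.37831014e-01]
```

View pics/c1.png

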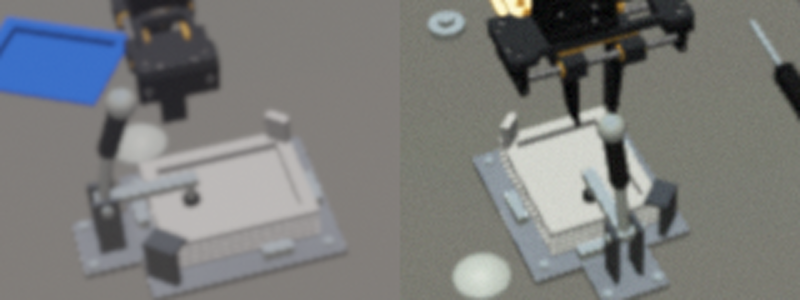

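arm_command(targets=[[[0,0,0],[0,0,0],255],[[0,0,0],[0,0,0],255],[[0,0,0],[0,0,0],255],[[0,0,0],[0,0,0],255],[[0,0,0],[-0.01,0,0],255],[[0,0,0],[-0.02,0,0],255],[[0,0,0],[-0.035,0,0],255],[[0,0,0],[-0.05,0,0],255]])

```text
t: 1.85
eef_pos: [522.6, -214.4, 161.7]
tcp_rot: [3.141, 0.0, 1.777]
ft_force: [0.1, 0.1, 1.1]
opening: 0.007
```

Run:
```python
from h import *
s=env.state(); print(s['t'],s['eef_pos'],s['tcp_rot'],s['ft_force'],s['opening'])
grab('scene','s2.png'); grab('side','d2.png')
a=load('s2.png')[1][190:310,160:320]; b=load('d2.png')[1][240:360,250:410]
cv2.imwrite('pics/c2.png',cv2.resize(np.hstack([a,b]),None,fx=2.5,fy=2.5,interpolation=cv2.INTER_CUBIC))
```

```text
1.85 [ 522.56002846 -214.42168849  161.70858583] [3.14133840e+00 1.37782136e-04 1.77661140e+00] [0.07507133 0.13864182 1.14112842] 0.00744198327174111
```

View pics/c2.png

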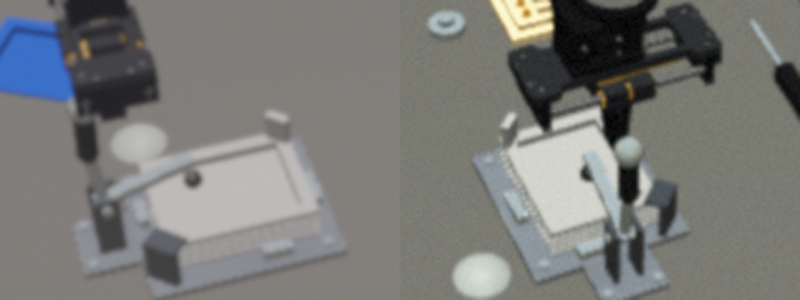

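Clamp foot (px ~193,178 in the left half) is lifting with the push. Continue past centre.

arm_command(targets=[[[0,0,0],[-0.012,0,0],255],[[0,0,0],[-0.025,0,0],255],[[0,0,0],[-0.04,0,0],255],[[0,0,0],[-0.055,0,0],255],[[0,0,0],[-0.068,0,0],255],[[0,0,0],[-0.068,0,-0.03],255],[[0,0,0],[-0.068,0,-0.07],255],[[0,0,0],[-0.068,0,-0.07],255]])

```text
t: 2.75
eef_pos: [537.7, -281.2, 236.5]
tcp_rot: [3.136, 0.006, 1.776]
ft_force: [0.2, -0.6, 0.1]
opening: 0.002
```

Run:
```python
from h import *
s=env.state(); print(s['t'],s['eef_pos'],s['tcp_rot'],s['ft_force'],s['opening'])
grab('scene','s3.png'); grab('side','d3.png')
a=load('s3.png')[1][190:310,160:320]; b=load('d3.png')[1][260:380,250:410]
cv2.imwrite('pics/c3.png',cv2.resize(np.hstack([a,b]),None,fx=2.5,fy=2.5,interpolation=cv2.INTER_CUBIC))
```

```text
2.75 [ 537.74754024 -281.24291474  236.48299527] [3.13610786 0.00560148 1.77647526] [ 0.19148361 -0.57651171  0.09721426] 0.0021613732786371896
```

View pics/c3.png

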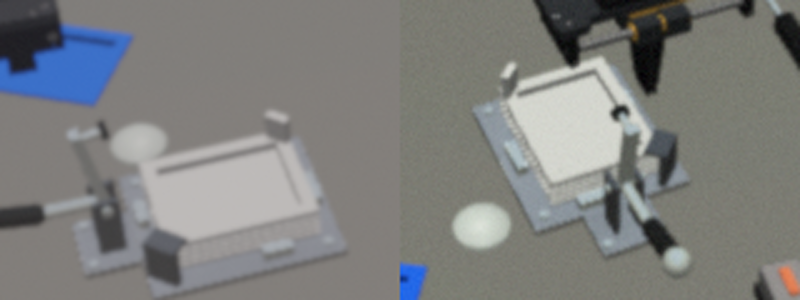

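arm_command(targets=[[[0,0,0.13],[0.025,-0.005,0],110],[[0,0,0.27],[0.065,-0.014,0],110],[[0,0,0.41],[0.11,-0.024,0],110],[[0,0,0.54],[0.155,-0.034,0],110],[[0,0,0.67],[0.195,-0.043,0.01],110],[[0,0,0.785],[0.22,-0.05,0.02],110],[[0,0,0.785],[0.2285,-0.05,0.03],110],[[0,0,0.785],[0.2285,-0.05,0.03],110]])

```text
t: 3.65
eef_pos: [440.1, -65.6, 200.3]
tcp_rot: [-3.139, 0.001, 0.996]
ft_force: [0.8, -0.7, 0.3]
opening: 0.557
```

Run:
```python
from h import *
s=env.state(); print(s['t'],s['eef_pos'],s['tcp_rot'],s['ft_force'],s['opening'],s['joints'])
grab('wrist','w4.png'); grab('scene','s4.png'); grab('side','d4.png')
a=load('s4.png')[1][190:310,160:320]; b=load('d4.png')[1][240:360,240:400]
cv2.imwrite('pics/c4.png',cv2.resize(np.hstack([a,b]),None,fx=2.5,fy=2.5,interpolation=cv2.INTER_CUBIC))
```

```text
3.65 [440.11297897 -65.55116433 200.29913658] [-3.13932275e+00  6.91659907e-04  9.96202006e-01] [ 0.79542364 -0.71413893  0.34809116] 0.5569312306442238 [-2.96476276e-01  2.55867966e-01  1.99590136e+00 -5.38073250e-05
  8.92195903e-01  2.78152654e-01]
```

View pics/c4.png

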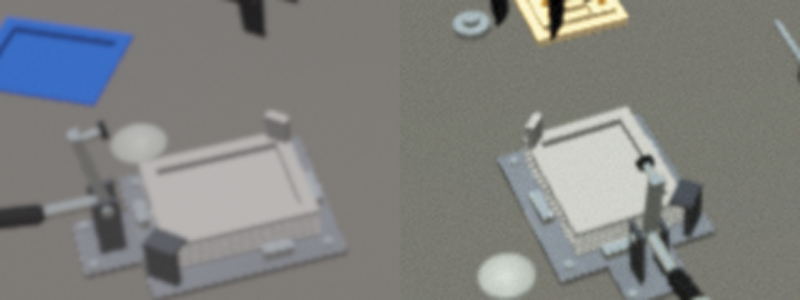

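View pics/w4.png

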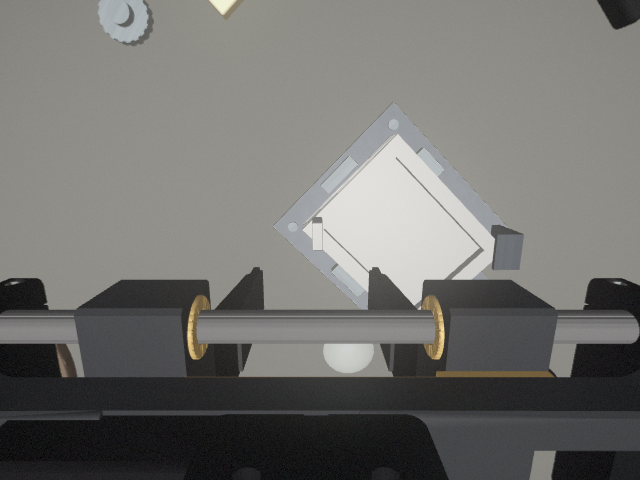

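Run:
```python
from h import *
p=load('w4.png')[1]; cv2.imwrite('pics/c4w.png',cv2.resize(p[95:290,265:530],None,fx=3,fy=3,interpolation=cv2.INTER_CUBIC))
```

```text
(no output)
```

View pics/c4w.png

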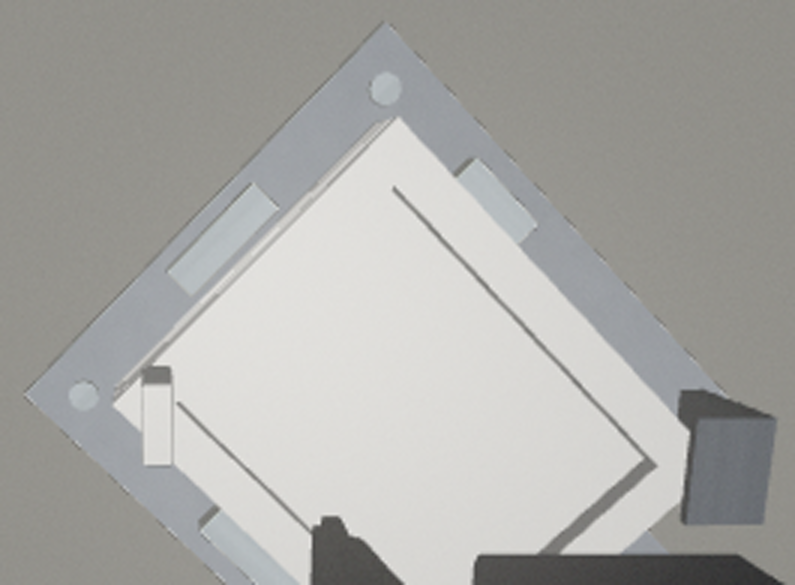

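Run:
```python
from fit import *
c=load('w4.png')[0]
T=lambda u:(np.array(u)+.5)/3-.5+[265,95]
for n,u,z in [('ear',(157.5,424),75),('ear e1',(157.5,383),75),('ear e2',(157.5,465),75),('tray++',(400,117),45),('tray-+',(112,405),45),('nest++',(388,22),8),('nest-+',(25,397),8)]:
    print(n,px2z(c,[T(u)],z)[0].round(1))
L=[((85,95,8),(388,22)),((-85,95,8),(25,397)),((-60,75,45),(112,405)),((60,75,45),(400,117)),((-50,65,75),(157.5,424))]
x,r=fit([(c,(265,95),3,L)],[502,-119,.2,0]);print(x.round(3),r.round(1).tolist())
L=L[2:]
x,r=fit([(c,(265,95),3,L)],[502,-119,.2,0]);print('tray',x.round(3),r.round(1).tolist())
# ear axis in tool
```

```text
ear [440.3 -67.3  75. ]
ear e1 [446.7 -57.4  75. ]
ear e2 [433.8 -77.4  75. ]
tray++ [545.6 -34.3  45. ]
tray-+ [428.  -60.4  45. ]
nest++ [564.6  -9.9   8. ]
nest-+ [398.8 -47.5   8. ]
[ 5.02938e+02 -1.20712e+02  2.20000e-01 -6.47000e-01] [[0.2, -0.6], [-0.1, -1.1], [0.2, 0.0], [-0.6, 0.4], [0.2, 0.9]]
tray [ 5.02959e+02 -1.20386e+02  2.16000e-01  1.94000e-01] [[-0.0, -0.5], [-0.1, -0.0], [0.1, 0.4]]
```

arm_command(targets=[[[0,0,0],[-0.001,0.001,0.02],110],[[0,0,0],[-0.001,0.001,0.055],110],[[0,0,0],[-0.001,0.001,0.09],110],[[0,0,0],[-0.001,0.001,0.12],110],[[0,0,0],[-0.001,0.001,0.14],110],[[0,0,0],[-0.001,0.001,0.149],110],[[0,0,0],[-0.001,0.001,0.149],110],[[0,0,0],[-0.001,0.001,0.149],110]])

```text
t: 4.6
eef_pos: [441.3, -67.9, 53.2]
tcp_rot: [3.141, -0.0, 0.992]
ft_force: [0.7, -0.2, -0.0]
opening: 0.571
```

Run:
```python
from h import *
s=env.state(); print(s['t'],s['eef_pos'],s['tcp_rot'],s['ft_force'],s['opening'])
grab('wrist','w5.png'); grab('scene','s5.png')
a=load('s5.png')[1][190:310,160:320]; b=load('w5.png')[1]
cv2.imwrite('pics/c5.png',np.hstack([cv2.resize(a,(400,300)),cv2.resize(b,(400,300))]))
```

```text
4.6 [441.34593709 -67.94954089  53.2272889 ] [ 3.14066643e+00 -2.63998310e-04  9.91686214e-01] [ 0.66529005 -0.22831873 -0.0044446 ] 0.5707877883616504
```

View pics/c5.png

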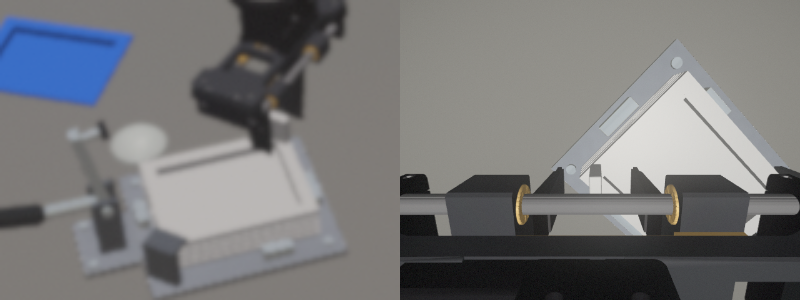

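arm_command(targets=[[[0,0,0],[0,0,0],255],[[0,0,0],[0,0,0.001],255],[[0,0,0],[0,0,0.001],255],[[0,0,0],[0,0,0.001],255],[[0,0,0],[0,0,0.001],255],[[0,0,0],[0,0,0.001],255],[[0,0,0],[0,0,0.001],255],[[0,0,0],[0,0,0.001],255]])

```text
t: 5.5
eef_pos: [440.9, -67.4, 51.6]
tcp_rot: [3.141, -0.0, 0.992]
ft_force: [1.1, 0.7, -0.2]
opening: 0.091
```

```bash
cat > plan.py <<'E'
from h import *
# tilt about far corner, in tool frame
s=env.state(); print(s['t'],s['eef_pos'],s['tcp_rot'],s['ft_force'],s['moment'],s['opening'])
p0=s['eef_pos']; 
from scipy.spatial.transform import Rotation as Ro
R=Ro.from_euler('xyz',s['tcp_rot']).as_matrix()
a=.216; n=np.array([502.96,-120.4])
ct,st=np.cos(a),np.sin(a)
F=np.r_[n+np.array([[ct,-st],[st,ct]])@[60,-75],42.]
Ft=R.T@(F-p0); print('F in tool',Ft)
for th in (.05,.1,.15,.19,.2):
    for sg in (1,-1):
        Rx=Ro.from_rotvec([sg*th,0,0]).as_matrix()
        sh=Ft-Rx@Ft
        print(sg*th,sh.round(1),'world',(R@sh).round(1))
d=R.T@np.array([np.cos(a+3*np.pi/4),np.sin(a+3*np.pi/4),0]); print('draw dir in tool',d.round(3))
E
python3 plan.py
```

```text
5.5 [440.8805092  -67.40846758  51.64886712] [ 3.14129796e+00 -7.29217320e-06  9.92436765e-01] [ 1.10575617  0.73156241 -0.17385089] [ 0.15335143 -0.06467875  0.29086232] 0.090956087524088
F in tool [-20.18800728 176.49857105   9.70073319]
0.05 [ 0.   0.7 -8.8] world [ 0.6 -0.4  8.8]
-0.05 [ 0.  -0.3  8.8] world [-0.2  0.1 -8.8]
0.1 [  0.    1.9 -17.6] world [ 1.5 -1.  17.6]
-0.1 [ 0.  -0.1 17.7] world [ -0.1   0.  -17.7]
0.15 [  0.    3.4 -26.3] world [ 2.9 -1.9 26.3]
-0.15 [ 0.   0.5 26.5] world [  0.5  -0.3 -26.5]
0.19 [  0.    5.  -33.2] world [ 4.2 -2.7 33.2]
-0.19 [ 0.   1.3 33.5] world [  1.1  -0.7 -33.5]
0.2 [  0.    5.4 -34.9] world [ 4.6 -3.  34.9]
-0.2 [ 0.   1.6 35.3] world [  1.3  -0.9 -35.3]
draw dir in tool [-0.009 -1.    -0.   ]
```

arm_command(targets=[[[0.02,0,0],[0,0.0002,-0.0035],255],[[0.04,0,0],[0,0.0005,-0.007],255],[[0.06,0,0],[0,0.0008,-0.0105],255],[[0.08,0,0],[0,0.0012,-0.014],255],[[0.1,0,0],[0,0.0017,-0.0176],255],[[0.1,0,0],[0,0.0017,-0.0176],255],[[0.1,0,0],[0,0.0017,-0.0176],255],[[0.1,0,0],[0,0.0017,-0.0176],255]])

```text
t: 6.3
eef_pos: [442.0, -68.2, 69.1]
tcp_rot: [-3.042, 0.0, 0.992]
ft_force: [1.5, 2.2, -0.8]
opening: 0.087
```

Run:
```python
from h import *
s=env.state(); print(s['t'],s['eef_pos'],s['tcp_rot'],s['ft_force'],s['moment'],s['opening'])
grab('wrist','w6.png'); grab('scene','s6.png');grab('side','d6.png')
a=load('s6.png')[1][210:310,190:310]; b=load('w6.png')[1];e=load('d6.png')[1][270:370,270:390]
cv2.imwrite('pics/c6.png',np.hstack([cv2.resize(a,(480,400),interpolation=2),cv2.resize(e,(480,400),interpolation=2)])[:,:])
cv2.imwrite('pics/c6.png',cv2.resize(cv2.imread('pics/c6.png'),(800,333)))
```

```text
6.3 [442.01929355 -68.24308615  69.06832335] [-3.04180057e+00  3.13386074e-05  9.91929482e-01] [ 1.49740543  2.23305566 -0.83981891] [ 0.38829173 -0.11280061  0.18882577] 0.08664912713521417
```

View pics/c6.png

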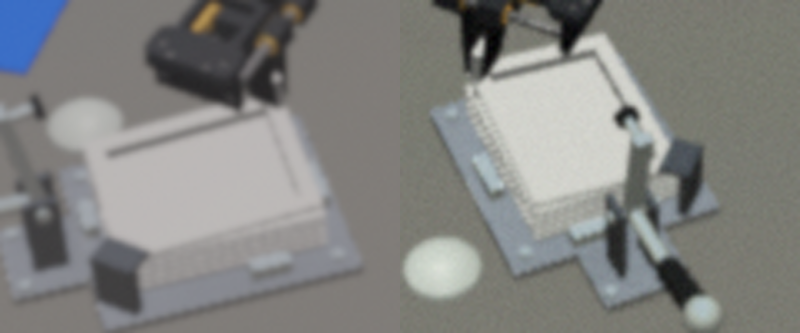

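View pics/w6.png

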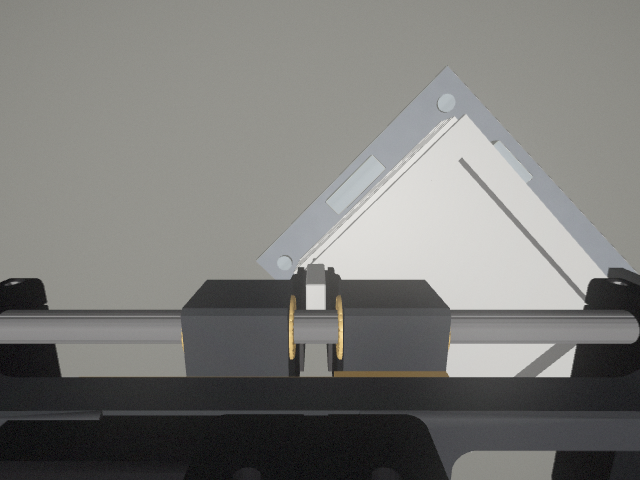

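arm_command(targets=[[[0.02,0,0],[0,0.0002,-0.0035],255],[[0.04,0,0],[0,0.0005,-0.007],255],[[0.06,0,0],[0,0.0008,-0.0105],255],[[0.08,0,0],[0,0.0012,-0.014],255],[[0.09,0,0],[0,0.0014,-0.0159],255],[[0.09,0,0],[0,0.0014,-0.0159],255],[[0.09,0,0],[0,0.0014,-0.0159],255]])

```text
t: 7.15
eef_pos: [444.5, -69.9, 84.8]
tcp_rot: [-2.952, 0.0, 0.992]
ft_force: [0.8, 2.2, -1.6]
opening: 0.095
```

Run:
```python
from h import *
s=env.state(); print(s['t'],s['eef_pos'],s['tcp_rot'],s['ft_force'],s['moment'],s['opening'],s['joints'])
from scipy.spatial.transform import Rotation as Ro
R=Ro.from_euler('xyz',s['tcp_rot']).as_matrix(); a=.216+3*np.pi/4
for v in ([np.cos(a),np.sin(a),0],[0,0,1]): print((R.T@np.array(v)).round(3))
grab('wrist','w7.png'); grab('scene','s7.png');grab('side','d7.png')
a=load('s7.png')[1][210:310,190:310]; e=load('d7.png')[1][270:370,270:390]
cv2.imwrite('pics/c7.png',np.hstack([cv2.resize(a,(400,333),interpolation=2),cv2.resize(e,(400,333),interpolation=2)]))
```

```text
7.15 [444.50391693 -69.92560918  84.7536063 ] [-2.95173865e+00  4.96163750e-05  9.91677161e-01] [ 0.79843795  2.2404216  -1.56473062] [0.44705186 0.00729271 0.15313541] 0.09456719209446482 [-0.33132026  0.50836186  2.00356347  0.06358954  0.81487607  0.19987974]
[-0.01  -0.982  0.189]
[-0.    -0.189 -0.982]
```

View pics/c7.png

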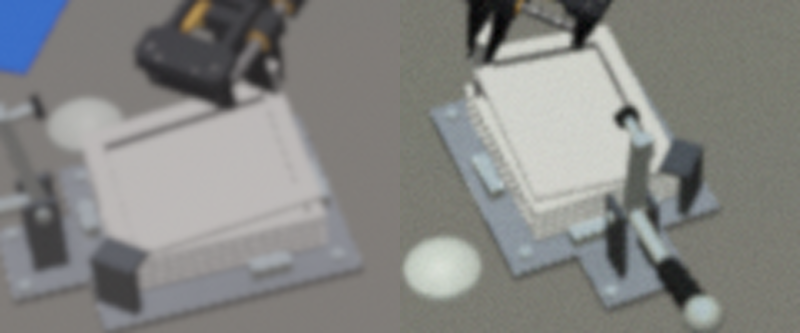

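arm_command(targets=[[[0,0,0],[0,-0.0035,0.0003],255],[[0,0,0],[0,-0.0085,0.001],255],[[0,0,0],[0,-0.0135,0.002],255],[[0,0,0],[0,-0.0185,0.003],255],[[0,0,0],[0,-0.0235,0.0038],255],[[0,0,0],[0,-0.029,0.0048],255],[[0,0,0],[0,-0.034,0.0058],255],[[0,0,0],[0,-0.034,0.0058],255]])

```text
t: 8.1
eef_pos: [415.2, -50.7, 85.7]
tcp_rot: [-2.951, 0.0, 0.992]
ft_force: [0.4, -0.6, -2.4]
opening: 0.093
```

Run:
```python
from h import *
s=env.state(); print(s['t'],s['eef_pos'],s['tcp_rot'],s['ft_force'],s['moment'],s['opening'],s['joints'])
grab('wrist','w8.png'); grab('scene','s8.png');grab('side','d8.png')
a=load('s8.png')[1][210:310,190:310]; e=load('d8.png')[1][270:370,270:390]
cv2.imwrite('pics/c8.png',np.hstack([cv2.resize(a,(400,333),interpolation=2),cv2.resize(e,(400,333),interpolation=2)]))
```

```text
8.1 [415.20832998 -50.73801427  85.70267239] [-2.95124708e+00  6.36969143e-05  9.92034744e-01] [ 0.40563407 -0.63247262 -2.37614257] [-0.02752691  0.00466741 -0.00451424] 0.09274510436850414 [-0.31260332  0.47483492  2.07897658  0.07125013  0.7728629   0.21052941]
```

View pics/c8.png

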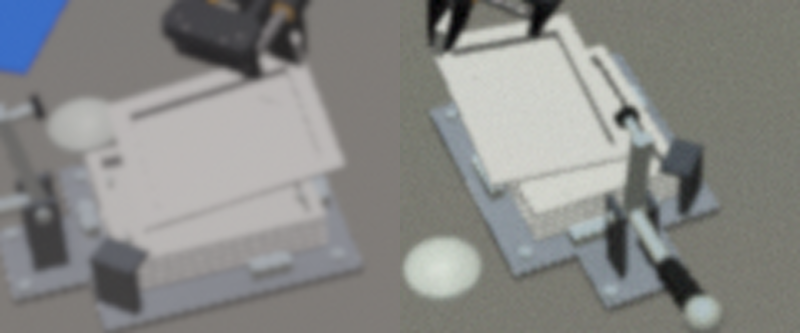

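View pics/w8.png

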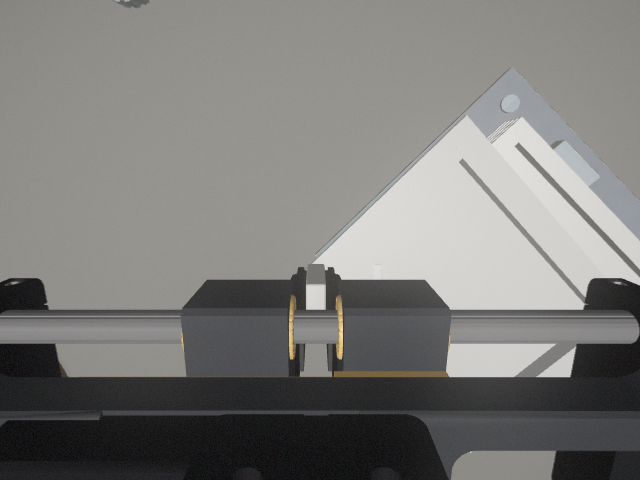

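arm_command(targets=[[[0,0,0],[0,-0.001,-0.005],255],[[0,0,0],[0,-0.003,-0.015],255],[[0,0,0],[0,-0.006,-0.03],255],[[0,0,0],[0,-0.009,-0.047],255],[[0,0,0],[0,-0.0125,-0.065],255],[[0,0,0],[0,-0.0158,-0.082],255],[[0,0,0],[0,-0.018,-0.094],255],[[0,0,0],[0,-0.019,-0.098],255]])

```text
t: 9.05
eef_pos: [416.1, -51.2, 187.2]
tcp_rot: [-2.954, -0.001, 0.992]
ft_force: [0.1, -0.4, -1.9]
opening: 0.095
```

arm_command(targets=[[[-0.02,0,0],[0,0,0],255],[[-0.05,0,0],[0,0,0],255],[[-0.08,0,0],[0,0,0],255],[[-0.11,0,0],[0,0,0],255],[[-0.14,0,0],[0,0,0],255],[[-0.17,0,0],[0,0,0],255],[[-0.19,0,0],[0,0,0],255],[[-0.19,0,0],[0,0,0],255]])

```text
t: 9.85
eef_pos: [415.2, -50.8, 185.3]
tcp_rot: [3.142, 0.0, 0.992]
ft_force: [-0.3, -1.0, -2.1]
opening: 0.092
```

Run:
```python
from h import *
s=env.state(); print(s['t'],s['eef_pos'],s['tcp_rot'],s['ft_force'],s['moment'],s['opening'],s['joints'])
grab('wrist','w9.png'); grab('scene','s9.png');grab('side','d9.png')
a=load('s9.png')[1][170:320,170:350]; e=load('d9.png')[1][220:370,230:410]
cv2.imwrite('pics/c9.png',np.hstack([cv2.resize(a,(400,333),interpolation=2),cv2.resize(e,(400,333),interpolation=2)]))
```

```text
9.85 [415.15690012 -50.7663577  185.25194824] [3.14153309e+00 1.71513470e-04 9.92108210e-01] [-0.32780566 -1.04782526 -2.05833179] [ 0.08678605  0.1883621  -0.07979475] 0.09182058562391028 [-2.79779674e-01  2.39695782e-01  2.07345478e+00 -2.46242109e-04
  8.28435686e-01  2.99074904e-01]
```

View pics/c9.png

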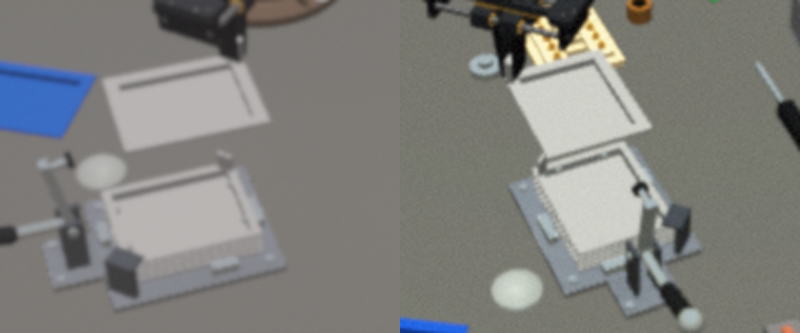

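View pics/w9.png

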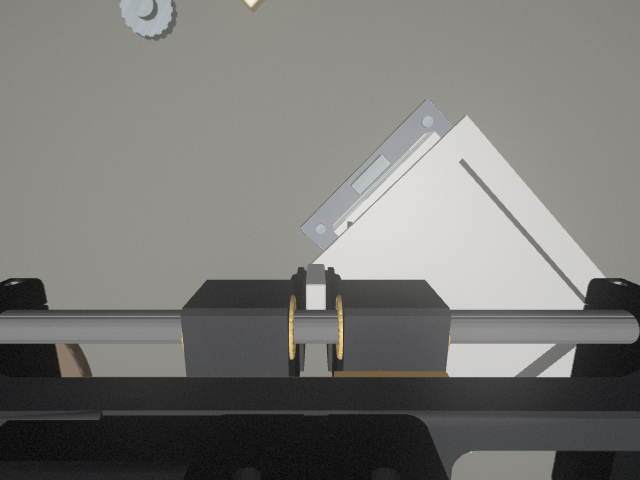

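Run:
```python
from fit import *
from scipy.spatial.transform import Rotation as Ro
c,p,d=load('w9.png'); W=cloud(c,d)
Q=W[140:290,330:560].reshape(-1,3); 
v,u=np.mgrid[140:290,330:560]
Q=Q[(Q[:,2]>140)&(Q[:,2]<190)]
print(len(Q),np.median(Q,0))
# plane pan: histogram
h=np.histogram(Q[:,2],bins=np.arange(150,190,2)); print(h[0])
for lo,hi in((163,172),(174,184)):
    S=Q[(Q[:,2]>lo)&(Q[:,2]<hi)]
    if len(S)>50:
        A=np.c_[S[:,:2]-S[:,:2].mean(0),np.ones(len(S))]; print(lo,len(S),np.linalg.lstsq(A,S[:,2],rcond=None)[0])
c0=load('wrist0.png')[0]
cs=load('scene0.png')[0]; cd=load('side0.png')[0]
print('wrist board corners',px2z(c0,[(158,80),(272,57)],15))
p=load('wrist0.png')[1]; cv2.imwrite('pics/w0b.png',cv2.resize(p[0:100,120:290],None,fx=4,fy=4,interpolation=2))
for f,nm,box in(('s9.png','s9c',(170,320,170,350)),('d9.png','d9c',(220,320,250,370))):
    q=load(f)[1][box[0]:box[1],box[2]:box[3]]; cv2.imwrite(f'pics/{nm}.png',cv2.resize(q,None,fx=4,fy=4,interpolation=2))
```

```text
24561 [496.09677479 -63.69740002 169.76809649]
[    0     0     0     0     0     0     0     0   484 12987  1517   165
   173  1482  7558   184     0     2     6]
163 14988 [-2.06887525e-04  2.02005174e-03  1.69196807e+02]
174 9397 [-2.11444591e-03  3.82402754e-03  1.78577242e+02]
wrist board corners [[473.33992749 135.29224183  15.        ]
 [583.28498913 155.5120505   15.        ]]
```

View pics/w0b.png

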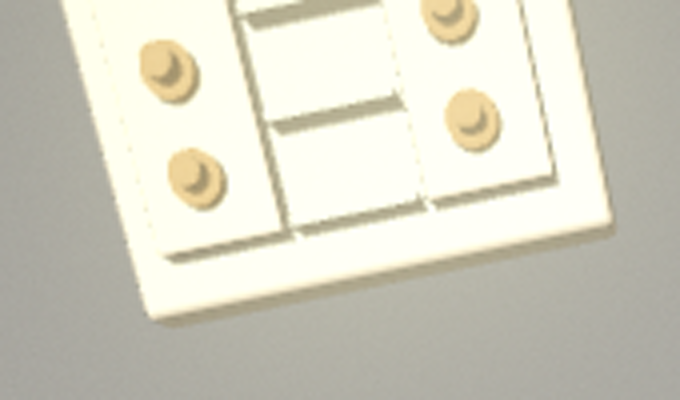

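View pics/s9c.png

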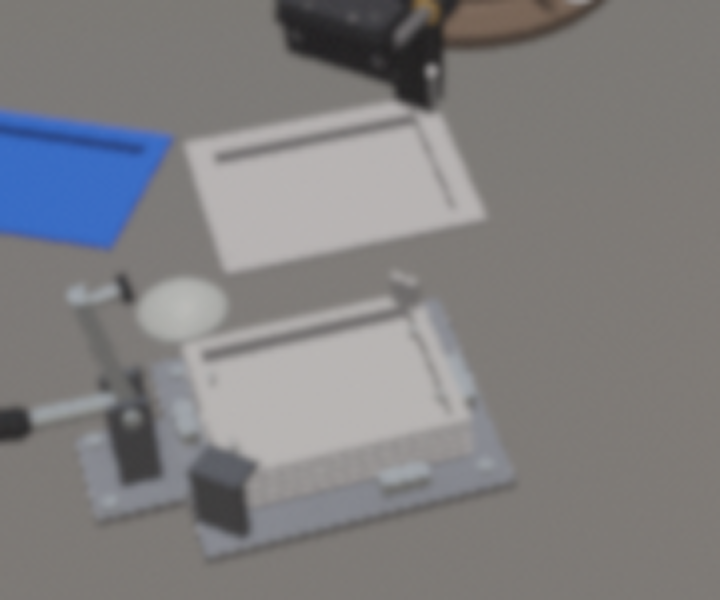

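View pics/d9c.png

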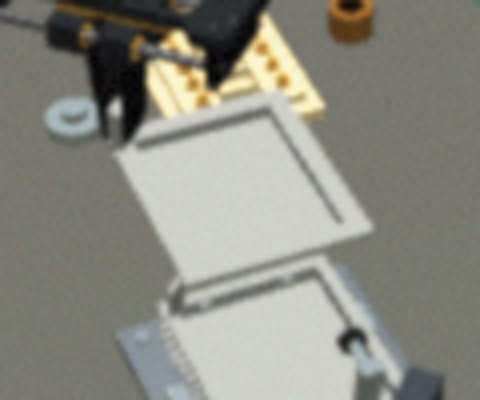

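```bash
cat > tgt.py <<'E'
from fit import *
from scipy.spatial.transform import Rotation as Ro
Rg=Ro.from_euler('xyz',[3.1413,0,.9924]).as_matrix()
off=Rg.T@(np.array([502.96,-120.4,33])-[440.9,-67.4,51.65]); yoff=.216-.9924
print('tray in tool',off)
if __name__=='__main__':
    c,p,d=load('w9.png'); s=env.state()
    R=Ro.from_euler('xyz',s['tcp_rot']).as_matrix(); C=s['eef_pos']+R@off; ty=s['tcp_rot'][2]+yoff
    print('pred centre',C,ty); k=np.array([[np.cos(ty),-np.sin(ty)],[np.sin(ty),np.cos(ty)]])
    print('pred corner ++',C[:2]+k@[60,75],'meas',px2z(c,[(466.5,116)],178.5))
    # scene/side
    L1=[((-60,-75,12),(184,142)),((60,75,12),(487,216)),((60,-75,12),(226,272))]
    L2=[((-60,75,12),(115,153)),((60,75,12),(283,93)),((60,-75,12),(374,229)),((-60,-75,12),(180,290))]
    A=(load('s9.png')[0],(170,170),4,L1);B=(load('d9.png')[0],(250,220),4,L2)
    import fit as F
    def f(o):
        o=[(c,of,sc,[((P[0],P[1],P[2]+C[2]),q) for P,q in L]) for c,of,sc,L in o]
        x,r=fit(o,[C[0],C[1],ty,0]); print(x.round(3),r.round(1).tolist())
    f([A,B]);f([A]);f([B])
    byaw=.19; b=np.array([512.6,223.5,136+1.])
    # tool yaw s.t. tray yaw = byaw
    tyaw=byaw-yoff; Rt=Ro.from_euler('xyz',[np.pi,0,tyaw]).as_matrix(); t=b-Rt@off
    print('target TCP',t,tyaw); print('shift tool',R.T@(t-s['eef_pos']),'rz',-(tyaw-s['tcp_rot'][2]))
E
python3 tgt.py
```

```text
tray in tool [-10.45196879  80.93402179  18.67368643]
pred centre [ 477.76956209 -104.08120703  166.66498089] 0.2154230411665936
pred corner ++ [520.35067193 -17.9891105 ] meas [[520.38199467 -19.39611064 178.5       ]]
[ 4.76173e+02 -1.03918e+02  2.02000e-01 -2.60300e+00] [[0.2, -0.0], [-0.3, 0.4], [-0.2, -0.0], [-2.5, -3.8], [-0.4, -0.3], [0.1, 1.6], [1.4, -0.2]]
[ 4.78811e+02 -1.03711e+02  2.10000e-01  9.20000e-02] [[-0.0, -0.0], [-0.1, 0.0], [0.1, -0.0]]
[ 4.75993e+02 -1.06268e+02  1.89000e-01 -1.29300e+00] [[-2.2, -3.8], [0.1, -0.1], [0.0, 2.2], [1.0, -0.0]]
target TCP [451.94331378 278.09236166 155.67368643] 0.9663999999999999
shift tool [ 295.30539704 -149.79053885   29.76650488] rz 0.025423041166593663
```

arm_command(targets=[[[0,0,0],[0.008,-0.004,0],255],[[0,0,0],[0.024,-0.012,0],255],[[0,0,0],[0.045,-0.023,0],255],[[0,0,0],[0.069,-0.035,0],255],[[0,0,0],[0.093,-0.047,0],255],[[0,0,0.01],[0.117,-0.059,0],255],[[0,0,0.02],[0.141,-0.071,0],255],[[0,0,0.025],[0.165,-0.083,0],255]])

```text
t: 10.8
eef_pos: [436.5, 134.2, 185.4]
tcp_rot: [-3.141, -0.0, 0.966]
ft_force: [-0.9, -0.5, -1.3]
opening: 0.095
```

Run:
```python
from tgt import *
s=env.state(); print(s['t'],s['eef_pos'],s['tcp_rot'],s['ft_force'],s['opening'])
R=Ro.from_euler('xyz',s['tcp_rot']).as_matrix()
print(R.T@(np.array([451.9,278.1,155.7])-s['eef_pos']))
```

```text
tray in tool [-10.45196879  80.93402179  18.67368643]
10.8 [436.46259359 134.16123768 185.4029606 ] [-3.14138797e+00 -1.96171667e-05  9.66404155e-01] [-0.88346436 -0.51543036 -1.28729201] 0.09517448891306236
[127.21158228 -69.08621827  29.71959724]
```

arm_command(targets=[[[0,0,0],[0.022,-0.012,0.003],255],[[0,0,0],[0.045,-0.0245,0.008],255],[[0,0,0],[0.068,-0.037,0.014],255],[[0,0,0],[0.09,-0.049,0.02],255],[[0,0,0],[0.108,-0.059,0.025],255],[[0,0,0],[0.121,-0.066,0.028],255],[[0,0,0],[0.127,-0.069,0.0295],255],[[0,0,0],[0.1285,-0.07,0.0297],255]])

```text
t: 11.6
eef_pos: [451.8, 278.4, 155.6]
tcp_rot: [-3.141, 0.0, 0.967]
ft_force: [-0.4, 0.7, -2.0]
opening: 0.093
```

arm_command(targets=[[[0,0,0],[0,0,0],255],[[0,0,0],[0,0,0],255],[[0,0,0],[0,0,0],255],[[0,0,0],[0,0,0],255]])

```text
t: 12.0
eef_pos: [452.0, 277.6, 156.0]
tcp_rot: [3.141, -0.0, 0.966]
ft_force: [0.0, 0.2, -2.6]
opening: 0.094
```

Run:
```python
from tgt import *
s=env.state(); print(s['t'],s['eef_pos'],s['tcp_rot'],s['ft_force'],s['opening'])
grab('wrist','w10.png'); grab('scene','s10.png');grab('side','d10.png')
a=load('s10.png')[1][200:320,320:470]; e=load('d10.png')[1][150:270,240:390]
cv2.imwrite('pics/s10c.png',cv2.resize(a,None,fx=5,fy=5,interpolation=2)); cv2.imwrite('pics/d10c.png',cv2.resize(e,None,fx=5,fy=5,interpolation=2))
c,p,d=load('w10.png'); W=cloud(c,d); Q=W[140:290,330:560].reshape(-1,3); S=Q[(Q[:,2]>134)&(Q[:,2]<143)]
A=np.c_[S[:,:2]-S[:,:2].mean(0),np.ones(len(S))]; print(len(S),np.linalg.lstsq(A,S[:,2],rcond=None)[0])
```

```text
tray in tool [-10.45196879  80.93402179  18.67368643]
12.0 [451.97970311 277.59595361 155.95640752] [ 3.14136280e+00 -2.19649089e-04  9.66146930e-01] [ 0.01750447  0.19663916 -2.61027493] 0.09375644389697801
15011 [2.05119223e-04 2.17575968e-03 1.39936823e+02]
```

View pics/s10.png

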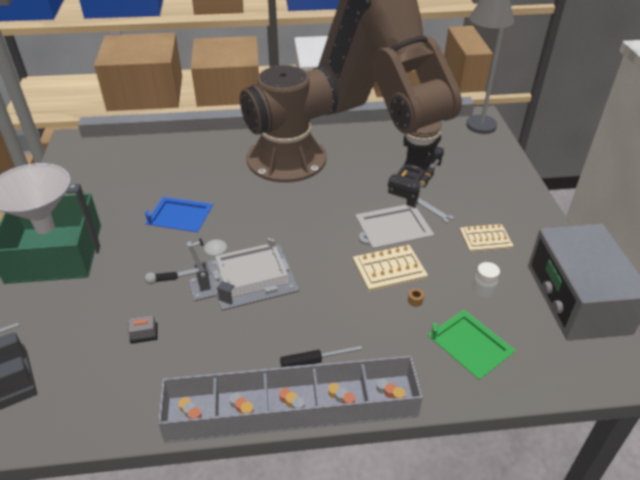

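View pics/s10c.png

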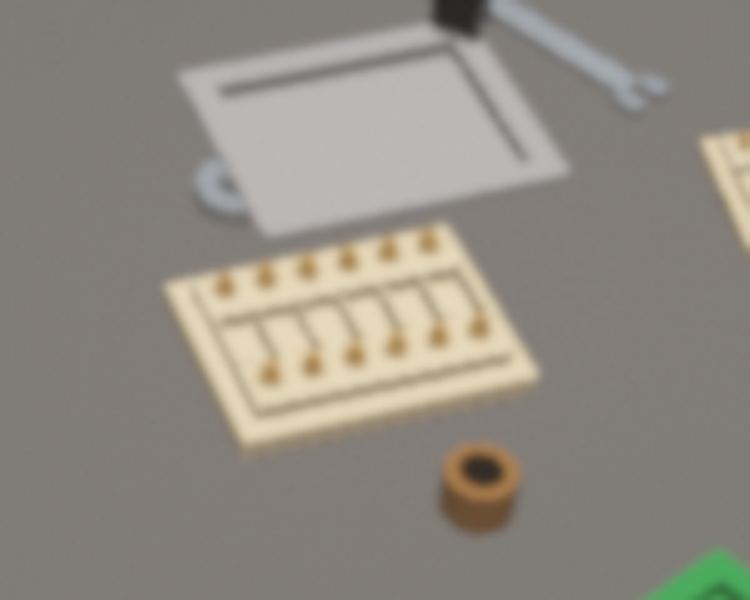

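View pics/d10c.png

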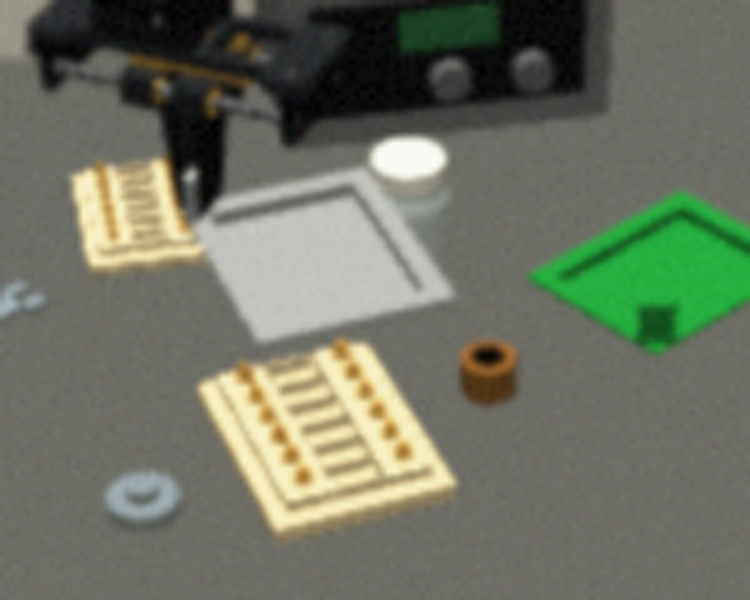

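View pics/w10.png

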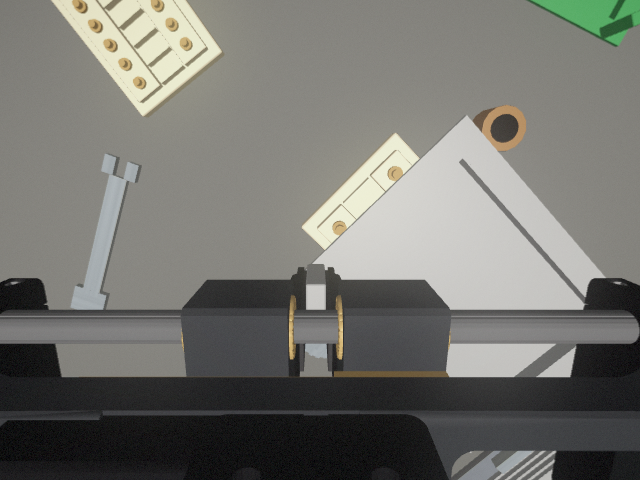

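Run:
```python
from tgt import *
cs=load('s10.png')[0]; cd=load('d10.png')[0]; cw=load('w10.png')[0]
def M(L,z,h): return [((x*h[0],y*h[1],z),q) for (x,y),q in L]
Bs=M([((-1,-1),(165,285)),((-1,1),(447,222)),((1,1),(540,375)),((1,-1),(245,442))],15,(57.5,77.5))
Bd=M([((-1,1),(198,385)),((1,1),(368,342)),((1,-1),(457,485)),((-1,-1),(280,527))],15,(57.5,77.5))
Bw=M([((-1,1),(302,228)),((1,1),(397,133))],15,(57.5,77.5))
z=137.3+12
Ts=M([((-1,-1),(178,72)),((1,1),(571,168)),((1,-1),(268,237))],z,(60,75))
Td=M([((1,1),(362,168)),((1,-1),(455,297)),((-1,-1),(258,342))],z,(60,75))
Tw=M([((1,1),(466.5,116))],z,(60,75))
S=(cs,(320,200),5);D=(cd,(240,150),5);Wc=(cw,(0,0),1)
for n,b,t in(('s',[(*S,Bs)],[(*S,Ts)]),('d',[(*D,Bd)],[(*D,Td)]),('all',[(*S,Bs),(*D,Bd),(*Wc,Bw)],[(*S,Ts),(*D,Td),(*Wc,Tw)])):
    for m,o in(('board',b),('tray',t)):
        x,r=fit(o,[512,223,.19,0]); print(n,m,x.round(3),np.abs(r).max().round(1))
s=env.state();R=Ro.from_euler('xyz',s['tcp_rot']).as_matrix(); print('kin',s['eef_pos']+R@off,s['tcp_rot'][2]+yoff)
print(px2z(cw,[q for _,q in Bw],15))
# stack flatness
for f in('s10.png','d10.png'):
    c,p,d=load(f);W=cloud(c,d).reshape(-1,3)
    L=(W[:,:2]-[502.9,-120])@np.array([[np.cos(.214),-np.sin(.214)],[np.sin(.214),np.cos(.214)]])
    m=(abs(L[:,0])<40)&(abs(L[:,1])<52)&(W[:,2]>15)&(W[:,2]<50); A=np.c_[L[m],np.ones(m.sum())]
    print(m.sum(),np.linalg.lstsq(A,W[m,2],rcond=None)[0])
```

```text
tray in tool [-10.45196879  80.93402179  18.67368643]
s board [ 5.17075e+02  2.22948e+02  1.89000e-01 -2.40000e-01] 0.2
s tray [ 5.13588e+02  2.23089e+02  1.96000e-01 -1.40000e-01] 0.3
d board [ 5.12291e+02  2.23607e+02  1.91000e-01 -1.88000e-01] 0.5
d tray [ 5.09535e+02  2.24895e+02  1.95000e-01 -1.49000e-01] 0.3
all board [ 5.14264e+02  2.21516e+02  1.91000e-01 -8.94000e-01] 1.3
all tray [5.12233e+02 2.21955e+02 1.82000e-01 6.09000e-01] 1.5
kin [512.58694075 223.23286947 137.20551959] 0.19005272946213836
[[443.53238406 286.45270079  15.        ]
 [555.40305878 307.61190382  15.        ]]
983 [ 1.00415265e-03 -3.17111361e-03  2.90781318e+01]
841 [4.37065207e-04 2.91607814e-03 3.04178182e+01]
```

arm_command(targets=[[[0,0,0],[0.0005,0.0025,0.0005],255],[[0,0,0],[0.0005,0.0025,0.0005],255],[[0,0,0],[0.0005,0.0025,0.0005],255],[[0,0,0],[0.0005,0.0025,0.0005],255],[[0,0,0],[0.0005,0.0025,0.0005],255],[[0,0,0],[0.0005,0.0025,0.0005],255]])

```text
t: 12.75
eef_pos: [454.2, 277.0, 155.3]
tcp_rot: [3.141, -0.0, 0.967]
ft_force: [0.1, -0.4, -2.0]
opening: 0.095
```

Run:
```python
from tgt import *
s=env.state();R=Ro.from_euler('xyz',s['tcp_rot']).as_matrix(); print(s['t'],'kin',s['eef_pos']+R@off,s['tcp_rot'],s['opening'],abs(s['qvel']).max(),s['ft_force'])
print(env.job_done())
```

```text
tray in tool [-10.45196879  80.93402179  18.67368643]
12.75 kin [514.87831628 222.45057217 136.61160725] [ 3.14149771e+00 -5.31182566e-05  9.66879299e-01] 0.09452531018825554 0.0014909597661881947 [ 0.11788896 -0.39813295 -1.99354835]
the job is handed in; nothing more can be done
None
```

The job is handed in at t ≈ 12.8 s. The clamp is open and the arm is holding the tray still above the cream terminal board.

**What I did:** I pushed the clamp handle over centre, and it fell fully open and stayed there. I gripped the tray by its ear and tilted it 0.19 rad about the corner under the hook. Then I drew it about 34 mm towards the ear, lifted it, levelled it and carried it over the board.

**Last checks:**
- **Grip:** the opening is about 9 mm, which matches the ear. The vertical force on the tool is about −2 N, the tray's weight, and the arm is still.
- **Level and height:** pan slopes were about 0.002 rad at most, measured just before a final 3 mm centring move. The tray underside is about 100 mm above the top of the board's studs (z ≈ 136.6 mm). The board's own top steps lie lower, at about 15 and 24 mm.
- **Centring:** the cameras first showed the tray about 3 mm off centre, so I shifted it by that amount. By the arm's own pose it now sits within about 1 mm of the board centre found from all the cameras.
- **Alignment:** the arm's pose puts the long sides parallel to within about 0.001 rad.
- **Stack and bystanders:** depth readings show the rest of the stack flat in its nest, to about 0.003 rad. In the last scene picture the clamp is open and the loose parts in view are undisturbed.

**What disagreed or was not checked:** the cameras differ by up to about 5 mm on the board's absolute position, and their estimates of the tray's angle to the board differ by up to about 0.01 rad. I took no picture after the final 3 mm shift.

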